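# Seat a carved leg and raise the bench dog

### The arm

A 6-joint arm with a two-finger parallel gripper is mounted at the origin on the work surface. World frame = base frame: x ahead of the robot, y to its left, z up, the work surface at z = 0. Lengths are in m, angles in rad, forces in N, time in s.
With the tool pointing down it reaches from about 0.375 to 0.75 m from the base axis. Payload 9 kg.
Tool frame: the origin (TCP) lies on the centre line of the jaws, within the pads' length; the fingertips stand 17 mm ahead of it and the grasp point (between the pads) lies 2 mm behind it; z points along the fingers, y is the direction in which the jaws open and shut (so a half turn about z gives the same grasp; the last joint's range is limited). The gripper opens to 85 mm and grips with 20 to 120 N. Pads are 22 mm wide; open, the fingers measure 114 mm over their backs; the gripper's body (76 mm by 85 mm) begins 54 mm behind the grasp point. The pads swing forward as they close: fully open they stand 13 mm farther back than shut.
Start: joints at [-0.218, 0.104, 0.097, 1.564, 0, 1.353], TCP at [0.6, 0, 0.248] pointing down, gripper open.
Joint ranges: [-2.99, 2.99], [-0.84, 1.86], [-1.1, 1.16], [-1.84, 2.11], [-1.51, 1.56], [-3.14, 3.14]. Speed limits (rad/s): [2.22, 2.22, 2.57, 3.14, 3.14, 3.14].

### API

Orientations are given as a 3x3 rotation matrix whose columns are the frame's x, y, z axes.
In Python, from bench import * gives the robot as it stands.
- The arm moves only by the shell command python3 -m jog 'ROWS' [OPENING]. ROWS is a JSON object of lists of equal length, an entry for each row: "slide": the shift along the tool's x, y, z in cm, a list of three; "rotation": the turn, a rotation vector about the tool's x, y, z in rad, a list of three. In form: {"slide": [[x, y, z], ...], "rotation": [[wx, wy, wz], ...]}. A call has 1 to 8 rows; each row shifts and turns the pose as measured when the row begins, along the tool's axes as they then stand; what a row does not reach is not made up. A row lasts 1/8 s, in which the tool goes at most 62.5 mm and 10.7 degrees, less where a joint would pass 70% of its speed; a pose out of reach is approached as far as the arm can. A call with a gripper value outside its range is refused whole. OPENING is the opening, from 0 (shut) to 1 (fully open), set as the call begins (- or left out, the last holds). The fingers move at their own pace and stop on an object; the grip force is fixed at half the most. Time passes only in rows, so rows that do not move let the fingers close. It gives the time, the measured TCP pose, the force and the opening at its end, in the units of the state.
- read_state(): the state, without advancing time (a new reading comes with each control period).
- camera(name): name is "scene" or "side" or "wrist"; returns a dict with "frame" (480x640x3 uint8, red, green, blue), "depth" (480x640 float32, m along the optical axis (not along the pixel's ray), 0 where there is no reading), "K" (3x3 intrinsics, pixels), "dist_coeffs" ([k1, k2, p1, p2, k3] as OpenCV has them; the pictures are not rectified), "R" (3x3) and "t" (3): a world point X has camera coordinates R X + t. Camera axes: x right, y down, z forward; pixel columns grow to the right and rows downward; lengths in m; the calibration is good to about 2 mm. A picture is of the moment at which its call begins.
- sign_off(): hands the job in, once; it reports no verdict.
The state is a dict: "time": time; "joints": joint angles; "qd": joint speeds; "effort": joint torques, N m; "tcp_pos": TCP position; "eef_rot": TCP orientation; "force": force on the tool from outside, world axes, zero at the start; "moment": the same for the moment, N m; "grip_width": finger opening in m.
Only numpy, scipy, OpenCV 4.12 (cv2) and the standard library are available. Lean on these libraries where they do the work, as an engineer would, in place of code of your own. Each camera call takes 0.05 s, during which the arm holds its last target.

### The job

Get the walnut leg ready to be clamped for carving: without lifting it off the carving bench, slide it along until its end sits squarely against the planing stop, keeping it in line with the vice dog behind it. Then draw that one dog straight up in its bore, without letting it bind, until its top stands about 8 mm below the top face of the leg, with its leather face square to the leg. Finish still holding the dog up there, because it drops if let go and I am about to wind up the vice; leave the other dog down and everything else where it is.

Things in the scene. Friction and masses are not known exactly. Their poses are not given: they have to be found in the camera images.
- bench: Beech carving bench on the table, fixed. Origin under its middle at table height; x across (away from the robot at yaw 0), y along it from vice to planing stop, z up. Surface and vice jaw top 130 mm up. 260 mm across; slab y = -115 to 205 mm, jaw y = -205 to -135 mm, vice handle beyond it, lower than the top. Two lanes along y at x = -60 (near) and +60 mm (far), each with its dog.
- stop_face (a point): Middle of the foot of the planing stop's face that looks to the vice, at the bench surface (bench x = 0, y = 100 mm): a fixed wooden batten across both lanes, 240 mm long, 25 mm thick, 22 mm tall.
- bore_near (a point): Mouth of the near-lane dog bore, on the bore's axis, level with the top of the vice jaw (bench x = -60 mm, y = -170 mm). The bore is vertical, 21.5 mm across, 100 mm deep, open below. The dog's plain round steel shank, 20 mm across and 105 mm long below its head, stands in it.
- bore_far (a point): Mouth of the far-lane dog bore, on the bore's axis, level with the top of the vice jaw (bench x = 60 mm, y = -170 mm). The bore is vertical, 21.5 mm across, 100 mm deep, open below. The dog's plain round steel shank, 20 mm across and 105 mm long below its head, stands in it.
- leg_centre (a point): Centre of the loose walnut table leg: square-ended block 58 wide (x), 180 long (y), 70 mm tall (z up), 0.35 to 0.65 kg; dark scrolls and white pearl inlay on its flat top, 35 mm above this point. Lies on the bench in the near or far lane (varies), along it within 0.05 rad, 15 to 50 mm short of the stop; seated, this centre is at bench y = 10 mm. Friction on the wood 0.5 to 0.7.
- dog_near_head (a point): Centre of the square steel head of the loose near-lane bench dog: 28 x 28 mm, 30 mm tall (top 15 mm above this point), z up, brown leather pad on its flat +y face, the one that bears on the work. Lowered, it rests on the vice jaw. 0.3 to 0.5 kg, no spring: drops when let go. Turns freely in its bore; starts up to 0.25 rad off square. Gripped from above across two opposite side faces.
- dog_far_head (a point): Centre of the square steel head of the loose far-lane bench dog: 28 x 28 mm, 30 mm tall (top 15 mm above this point), z up, brown leather pad on its flat +y face, the one that bears on the work. Lowered, it rests on the vice jaw. 0.3 to 0.5 kg, no spring: drops when let go. Turns freely in its bore; starts up to 0.25 rad off square. Gripped from above across two opposite side faces.
- stone_centre (a point): Centre of an oilstone in its wooden box, 62 x 190 x 38 mm, loose, lying in the lane that the leg is not in. Leave alone.
- tray_centre (a point): Centre of a dark wooden tray of pearl pieces, 100 x 60 x 18 mm, loose on the bench beyond the planing stop. Leave alone.
- gouge_wide_centre (a point): Loose wide carving gouge on the red felt mat to the robot's right, 255 mm long along its x, 28 mm thick; point at its ferrule. Leave alone.
- gouge_thin_centre (a point): Loose thin carving gouge with a dark handle on the red felt mat, 255 mm long along its x, 28 mm thick; point at its ferrule. Leave alone.
- mallet: Round wooden carver's mallet standing on its head on the table at the robot's left, 92 mm across, 250 mm tall; origin under its foot. Leave alone.
- glue: Glue bottle standing on the table at the robot's left, 60 mm across, 150 mm tall; origin under its foot. Leave alone.
- brush_pot: Blue ceramic pot of brushes standing on the table at the robot's left, 76 mm across, about 200 mm tall with the brushes; origin under its foot. Leave alone.
Things that resemble listed ones, but are neither listed nor needed, are in the scene too. What is shaped like the part that bears dog_near_head but red is not meant. Leave any green look-alike of the part that bears dog_far_head alone.

How it is judged:
By the outcome, as a careful person would: the job done as asked, in the order asked, and still so for the second after the job is handed in, while the arm keeps its last pose, push and grip.
It also fails if it takes over 42 s, if anything falls off the work surface, if the arm or the gripper's body presses on something with over 40 N, if the wrist force passes 120 N, or if a joint passes its speed limit or range.

## Working session

There is one attempt and no reset: what is moved stays moved. The work goes in short steps, Python scripts to look and compute and a shell command to move; the robot and the scene stay as the last step left them, time stands still between calls to the robot, and variables do not carry over. Pictures are saved under pics/ and viewed, and the job is handed in when it is done.

```bash
ls; mkdir -p pics; python3 - <<'E'
from bench import *
import cv2
s=read_state(); print(s)
for n in ["scene","side","wrist"]:
    c=camera(n); cv2.imwrite(f"pics/{n}0.png",c["frame"][:,:,::-1]); print(n,c["K"],c["dist_coeffs"],c["R"],c["t"])
E
```

```text
pics
{'time': 0.0, 'joints': array([-2.17694250e-01,  1.04697754e-01,  9.64741330e-02,  1.56390392e+00,
        3.73033973e-05,  1.35311959e+00]), 'qd': array([-1.27028486e-03, -2.93442027e-04, -2.21991501e-05, -1.63650846e-03,
        3.94757102e-04,  5.99206051e-04]), 'effort': array([ 7.03431251e-04, -5.56934094e+01,  5.03644359e+01,  1.70058967e-02,
       -2.22691165e-04, -8.28643181e-07]), 'tcp_pos': array([5.99692059e-01, 9.20394513e-05, 2.47525896e-01]), 'eef_rot': array([[ 1.77458846e-05,  9.99999166e-01, -1.29173443e-03],
       [ 9.99999947e-01, -1.73274585e-05,  3.23936271e-04],
       [ 3.23913618e-04, -1.29174011e-03, -9.99999113e-01]]), 'force': array([0.20406344, 0.38842626, 0.16366889]), 'moment': array([0.0059182 , 0.00352118, 0.02852286]), 'grip_width': 0.0851843309812847}
scene [[499.1189617    0.         309.52183019]
 [  0.         499.1189617  236.68170918]
 [  0.           0.           1.        ]] [0.0457964 0.        0.        0.        0.       ] [[-2.64460002e-01  9.64396451e-01  6.26752350e-04]
 [ 7.60886387e-01  2.09052015e-01 -6.14287523e-01]
 [-5.92547731e-01 -1.61977592e-01 -7.89082027e-01]] [ 0.15803576 -0.31400644  1.67387065]
side [[497.84467298   0.         316.15772456]
 [  0.         497.84467298 238.56857179]
 [  0.           0.           1.        ]] [-0.10165145  0.          0.          0.          0.        ] [[ 0.91282778 -0.40773336 -0.02233737]
 [-0.25766205 -0.53268665 -0.80613597]
 [ 0.31678971  0.74161879 -0.59130859]] [-0.48553074  0.23665222  1.19927677]
wrist [[394.65061532   0.         320.46183804]
 [  0.         394.65061532 239.79070754]
 [  0.           0.           1.        ]] [-0.01432858  0.          0.          0.          0.        ] [[ 9.99999016e-01 -1.01973439e-03 -9.63778822e-04]
 [-6.46291664e-04 -9.44437630e-01  3.28690046e-01]
 [-1.24540553e-03 -3.28689099e-01 -9.44437359e-01]] [-0.59898525 -0.04170538  0.38163391]
```

View pics/scene0.png

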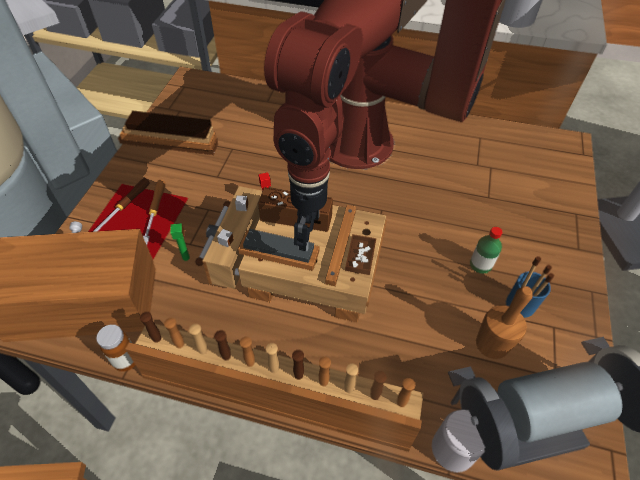

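View pics/side0.png

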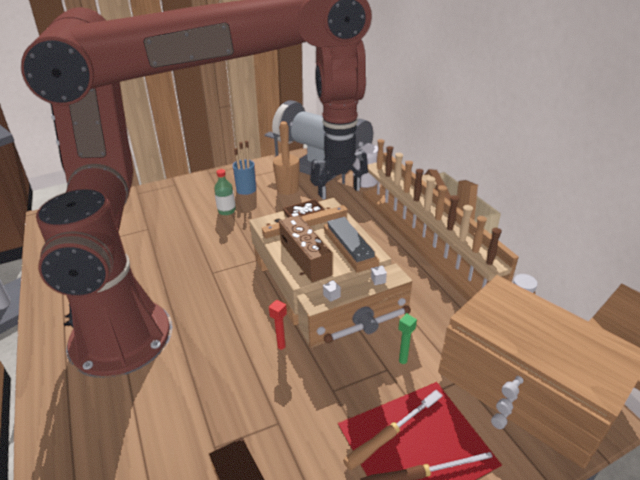

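View pics/wrist0.png

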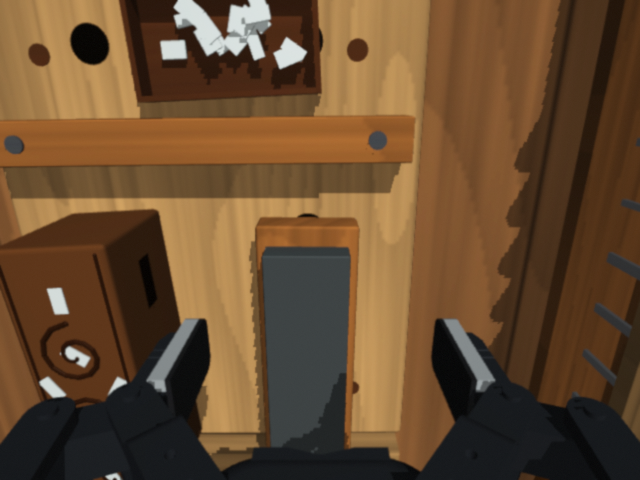

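The leg (side view (305,248)) lies in the near lane, with its dog behind it at (332,290). The far dog is at (378,275). The red (280,325) and green (405,340) look-alikes stand on the table. Next I'll measure these.

```bash
cat > h.py <<'E'
from bench import *
import numpy as np, cv2
def rays(c,px):
    px=np.asarray(px,float).reshape(-1,1,2)
    u=cv2.undistortPoints(px,c["K"],c["dist_coeffs"]).reshape(-1,2)
    d=np.c_[u,np.ones(len(u))]; return -c["R"].T@c["t"], d@c["R"]
def onz(c,px,z):
    o,d=rays(c,px); return o+d*((z-o[2])/d[:,2])[:,None]
def dep(c,px):
    o,d=rays(c,px); z=np.array([c["depth"][int(round(p[1])),int(round(p[0]))] for p in np.reshape(px,(-1,2))])
    return o+d*z[:,None]
def cloud(c):
    h,w=c["depth"].shape; uu,vv=np.meshgrid(np.arange(w),np.arange(h))
    px=np.c_[uu.ravel(),vv.ravel()]; o,d=rays(c,px)
    P=o+d*c["depth"].ravel()[:,None]; return P.reshape(h,w,3)
def save(c,n,crop=None,k=1):
    f=c["frame"][:,:,::-1]
    if crop: x0,y0,x1,y1=crop; f=f[y0:y1,x0:x1]
    cv2.imwrite(f"pics/{n}.png",cv2.resize(f,None,fx=k,fy=k,interpolation=cv2.INTER_CUBIC))
E
python3 - <<'E'
from h import *
np.set_printoptions(precision=4,suppress=True)
w=camera("wrist"); s=camera("side")
print("stop edge top",onz(w,[[20,167],[410,162]],.152), dep(w,[[20,160],[405,158]]))
print("dogs",dep(s,[[332,289],[378,273],[305,247],[280,310],[405,322]]))
save(s,"crop0",(240,180,440,380),3)
print("cam",-w["R"].T@w["t"])
E
```

```text
stop edge top [[0.4298 0.0519 0.152 ]
 [0.6491 0.0541 0.152 ]] [[0.4305 0.0557 0.1516]
 [0.6462 0.0563 0.1521]]
dogs [[ 0.4686 -0.2349  0.1635]
 [ 0.5869 -0.228   0.1602]
 [ 0.4571 -0.1157  0.2   ]
 [ 0.3541 -0.2126  0.1286]
 [ 0.5779 -0.3611  0.1304]]
cam [0.5995 0.0854 0.3737]
```

View pics/crop0.png

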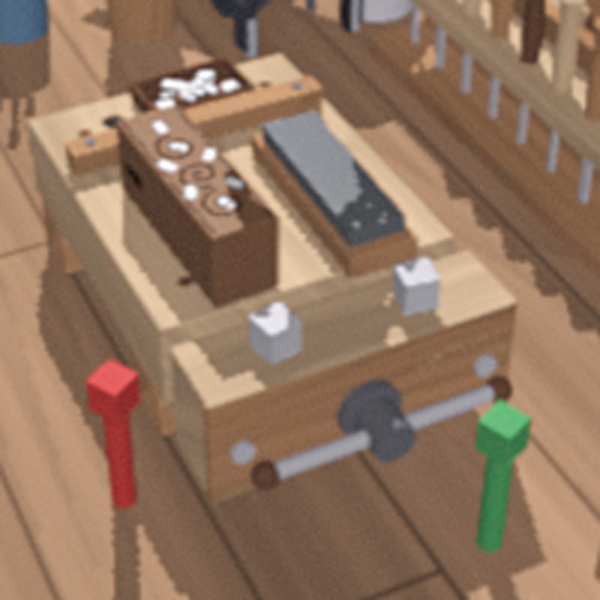

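```bash
python3 -m jog '{"slide": [[-4.5,-2.5,-1.5],[-4.5,-2.5,-1.5],[-4.5,-2.5,-1.5],[-4.5,-2.5,-1.5],[0,0,0]], "rotation": [[0,0,0],[0,0,0],[0,0,0],[0,0,0],[0,0,0]]}' 1
python3 - <<'E'
from h import *
save(camera("wrist"),"w1")
E
```

```text
time: 0.88
tcp_pos: [0.4968, -0.1845, 0.3084]
eef_rot: [[-0.002, 1.0, -0.002], [1.0, 0.002, -0.0], [-0.0, -0.002, -1.0]]
force: [0.6, 1.2, -0.9]
grip_width: 0.0855
```

View pics/w1.png

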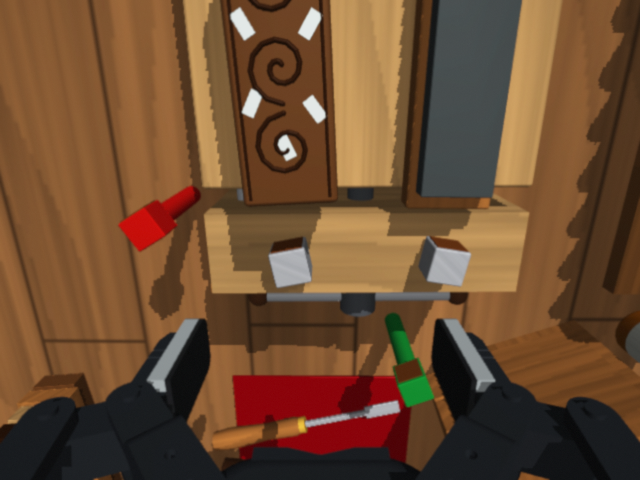

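The wrist view shows the leg (pixels 225–335, top to row 203). Its plain steel dog is at (290,262) and the far dog at (445,260). The red and green look-alikes are at (160,215) and (408,375). I choose the grey dog at (290,262), which sits in the jaw behind the leg.

```bash
python3 - <<'E'
from h import *
np.set_printoptions(precision=4,suppress=True)
c=camera("wrist"); P=cloud(c); save(c,"crop1",(200,160,500,310),2.6)
def rect(mask,n):
    m=(mask*255).astype(np.uint8); m=cv2.morphologyEx(m,cv2.MORPH_OPEN,np.ones((3,3)))
    k,l,st,ce=cv2.connectedComponentsWithStats(m)
    for i in range(1,k):
        if st[i,4]<150: continue
        q=P[l==i]; r=cv2.minAreaRect((q[:,:2]*1000).astype(np.float32)); print(n,st[i],np.median(q[:,2]),r)
        print(cv2.boxPoints(r).tolist() if n else'')
rect(np.abs(P[:,:,2]-.2)<.004,"leg top")
rect(np.abs(P[:,:,2]-.16)<.004,"z160")
rect(np.abs(P[:,:,2]-.13)<.003,"z130")
rect(np.abs(P[:,:,2]-.168)<.003,"stone")
# leg edges top at 0.2, dog corners
print(onz(c,[[222,0],[247,203],[323,0],[337,200]],.2))
E
```

```text
leg top [  220     0   117   209 21097] 0.20041252167207255 ((474.5105895996094, -101.84228515625), (58.45207595825195, 113.48832702636719), 3.1211588382720947)
[[442.23834228515625, -46.77357864379883], [448.41748046875, -160.09356689453125], [506.7828369140625, -156.91099548339844], [500.60369873046875, -43.59100341796875]]
z160 [ 268  249   43   41 1345] 0.16018370232883206 ((472.7308654785156, -216.8839111328125), (28.060014724731445, 29.11749267578125), 11.153629302978516)
[[456.14959716796875, -205.31411743164062], [461.7821044921875, -233.88165283203125], [489.3121337890625, -228.45370483398438], [483.67962646484375, -199.88616943359375]]
z160 [ 425  248   46   40 1362] 0.16013374178950338 ((592.68603515625, -215.9352264404297), (29.028547286987305, 28.463132858276367), 80.50221252441406)
[[576.2545166015625, -227.90219116210938], [604.3275146484375, -232.598876953125], [609.1175537109375, -203.96826171875], [581.0445556640625, -199.27157592773438]]
z130 [ 182    0   59  191 7271] 0.1302708601726647 ((415.6903381347656, -97.0793685913086), (31.5599308013916, 132.66464233398438
[... 1823 characters left out ...]
488527946 ((788.2801513671875, -365.6241760253906), (31.41468620300293, 3.789276599884033), 23.239450454711914)
[[773.0996704101562, -370.08099365234375], [774.5947875976562, -373.56280517578125], [803.4606323242188, -361.1673583984375], [801.9655151367188, -357.685546875]]
stone [  420     0   102   200 15693] 0.16832218372015817 ((590.1480712890625, -99.9095458984375), (121.6049575805664, 50.94497299194336), 89.86613464355469)
[[564.5336303710938, -160.65234375], [615.4784545898438, -160.77137756347656], [615.7625122070312, -39.166748046875], [564.8176879882812, -39.04771423339844]]
[[ 0.445  -0.047   0.2   ]
 [ 0.4519 -0.1555  0.2   ]
 [ 0.4976 -0.047   0.2   ]
 [ 0.5065 -0.1535  0.2   ]]
```

View pics/crop1.png

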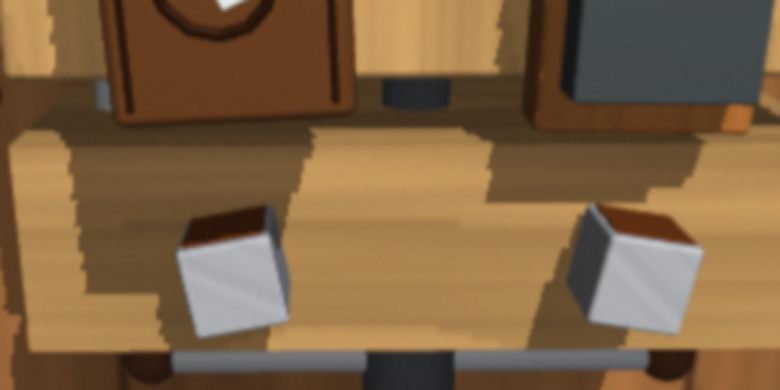

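Bench origin is about (0.5313, -0.0464) with yaw about 0.0085. The leg centre is about (0.4727, -0.0686), with yaw 0.046 relative to the bench and a gap of about 32 mm. I'll grip it across its width, slide it and square it.

```bash
python3 -m jog '{"slide": [[5.8,-1.2,1],[5.8,-1.2,2],[0,0,3],[0,0,0]], "rotation": [[0,0,-0.052],[0,0,0],[0,0,0],[0,0,0]]}' 1
python3 - <<'E'
from h import *
save(camera("wrist"),"w2"); save(camera("side"),"s2",(240,130,440,330),3)
E
```

```text
time: 1.48
tcp_pos: [0.4696, -0.0591, 0.2438]
eef_rot: [[-0.064, 0.998, -0.005], [0.998, 0.064, 0.004], [0.004, -0.005, -1.0]]
force: [-0.6, -0.5, 0.1]
grip_width: 0.0853
```

View pics/w2.png

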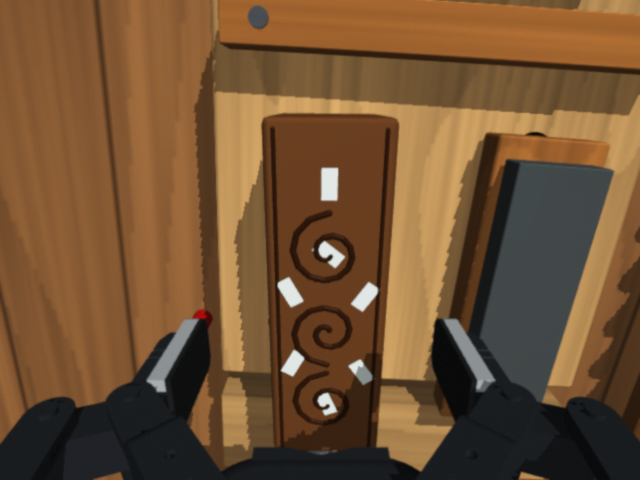

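View pics/s2.png

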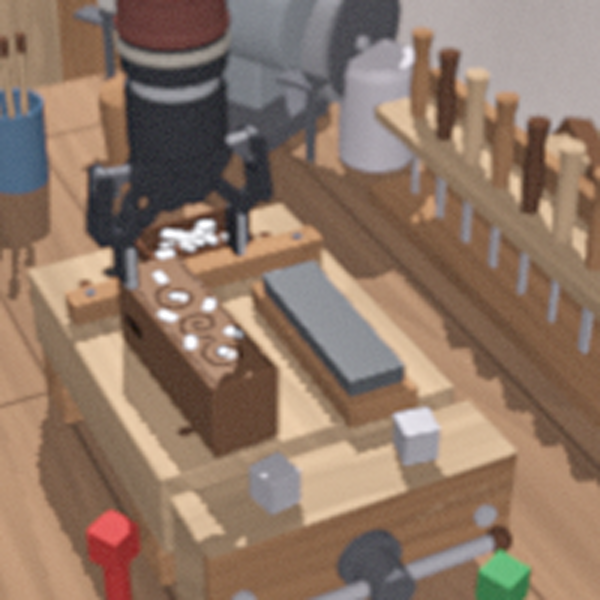

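The leg's front end is at row 118, and it lies between the open fingers. I'll measure the full top from this view.

```bash
cat >> h.py <<'E'
def legtop(c,z=.2,v0=0,v1=330):
    "fit leg top edges from depth mask: left/right lines + front edge"
    P=cloud(c); m=(np.abs(P[:,:,2]-z)<.004); m[v1:]=False
    m=m.astype(np.uint8); k,l,st,ce=cv2.connectedComponentsWithStats(m); i=1+np.argmax(st[1:,4])
    q=P[l==i]; return cv2.minAreaRect((q[:,:2]*1000).astype(np.float32)),cv2.boxPoints(cv2.minAreaRect((q[:,:2]*1000).astype(np.float32)))
E
python3 - <<'E'
from h import *
np.set_printoptions(precision=4,suppress=True)
c=camera("wrist"); print(legtop(c))
P=cloud(c); print("stop top edge",dep(c,[[230,40],[600,60]]), onz(c,[[225,46],[630,71]],.152)); print(onz(c,[[265,117],[397,119]],.2)); print(read_state()['tcp_pos'])
E
```

```text
(((470.7428283691406, -31.02094268798828), (58.23976516723633, 105.12771606445312), 3.1318538188934326), array([[438.7947,  19.8735],
       [444.5382, -85.0972],
       [502.691 , -81.9154],
       [496.9474,  23.0553]], dtype=float32))
stop top edge [[0.4174 0.0523 0.1521]
 [0.6069 0.0552 0.1526]] [[0.4148 0.0494 0.152 ]
 [0.6245 0.0512 0.152 ]]
[[0.4421 0.0179 0.2   ]
 [0.4973 0.0205 0.2   ]]
[ 0.471 -0.061  0.247]
```

```bash
python3 -m jog '{"slide": [[0,0.1,3.4],[0,0,3.4],[0,0,0]], "rotation": [[0,0,0.01],[0,0,0],[0,0,0]]}' 1; python3 -c "
from h import *
s=read_state();print(s['tcp_pos'],s['eef_rot'],s['force'])"
```

```text
time: 2.0
tcp_pos: [0.4746, -0.0629, 0.1819]
eef_rot: [[-0.049, 0.999, 0.004], [0.999, 0.049, -0.0], [-0.0, 0.004, -1.0]]
force: [0.4, 0.6, 1.8]
grip_width: 0.0856
[ 0.47459371 -0.0628943   0.18186874] [[-4.93785577e-02  9.98771604e-01  4.12814732e-03]
 [ 9.98780107e-01  4.93791082e-02 -3.14818348e-05]
 [-2.35287396e-04  4.12155690e-03 -9.99991479e-01]] [0.40347792 0.59909145 1.80814664]
```

```bash
python3 -m jog '{"slide": [[0,-0.2,0],[0,0,0]], "rotation": [[0,0,0],[0,0,0]]}' 1;  python3 -m jog '{"slide": [[0,0,0],[0,0,0],[0,0,0],[0,0,0],[0,0,0],[0,0,0]], "rotation": [[0,0,0],[0,0,0],[0,0,0],[0,0,0],[0,0,0],[0,0,0]]}' 0
python3 - <<'E'
from h import *
s=read_state();print(s['tcp_pos'],s['eef_rot'][:,1],s['force'],s['moment'])
c=camera("wrist");print(legtop(c));save(c,"w3")
E
```

```text
time: 2.25
tcp_pos: [0.4739, -0.064, 0.1856]
eef_rot: [[-0.049, 0.999, 0.008], [0.999, 0.049, -0.002], [-0.002, 0.008, -1.0]]
force: [-0.3, 0.5, -0.1]
grip_width: 0.0852
time: 3.0
tcp_pos: [0.4746, -0.0644, 0.1876]
eef_rot: [[-0.049, 0.999, 0.01], [0.999, 0.049, -0.003], [-0.003, 0.01, -1.0]]
force: [0.6, -0.3, -0.8]
grip_width: 0.0571
[ 0.47464859 -0.06443103  0.18757515] [0.99877359 0.04854923 0.00971003] [ 0.55843033 -0.31798921 -0.7941887 ] [-0.04926109  0.06434317  0.01330293]
(((472.04132080078125, -15.672714233398438), (59.26163101196289, 73.97785949707031), 2.9958040714263916), array([[440.51785 ,  19.717077],
       [444.38412 , -54.159687],
       [503.5648  , -51.062508],
       [499.69852 ,  22.814259]], dtype=float32))
```

View pics/w3.png

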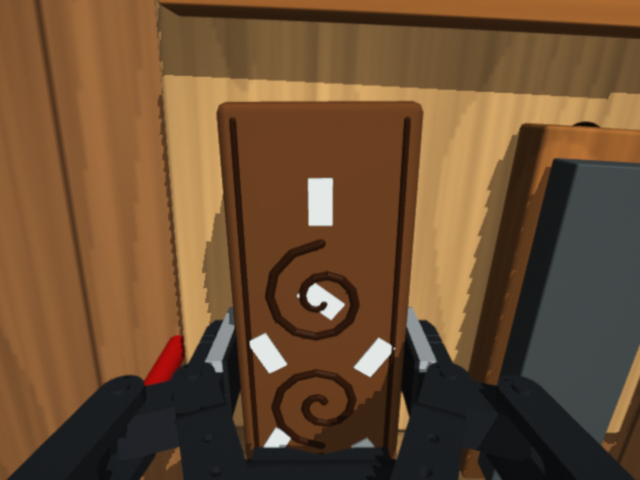

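```bash
python3 -m jog '{"slide": [[0.6,-0.1,0],[0.6,-0.1,0.03],[0.6,0,0.03],[0,0,0]], "rotation": [[0.01,0,0.022],[0,0,0.022],[0,0,0],[0,0,0]]}' 0
python3 - <<'E'
from h import *
s=read_state();print(s['tcp_pos'],s['eef_rot'][:,1],s['force'],s['moment'])
c=camera("wrist");print(legtop(c));save(c,"w4");save(camera("side"),"s4",(240,130,440,330),3)
print(onz(c,[[200,30],[600,30]],.152))
E
```

```text
time: 3.55
tcp_pos: [0.4727, -0.0458, 0.1878]
eef_rot: [[-0.001, 1.0, 0.001], [1.0, 0.001, -0.005], [-0.005, 0.001, -1.0]]
force: [1.0, 0.0, -0.4]
grip_width: 0.057
[ 0.47269104 -0.04582856  0.18777071] [9.99999239e-01 6.24051878e-04 1.06382190e-03] [ 0.96951265  0.01357686 -0.38246115] [ 0.12266951 -0.15537324 -0.13204112]
(((471.85888671875, 3.1748046875), (58.7938346862793, 73.67353820800781), 0.09912814199924469), array([[442.3983  ,  39.96066 ],
       [442.52573 , -33.712772],
       [501.3195  , -33.61105 ],
       [501.19205 ,  40.06238 ]], dtype=float32))
[[0.42812091 0.06471413 0.152     ]
 [0.57534527 0.06510527 0.152     ]]
```

View pics/w4.png

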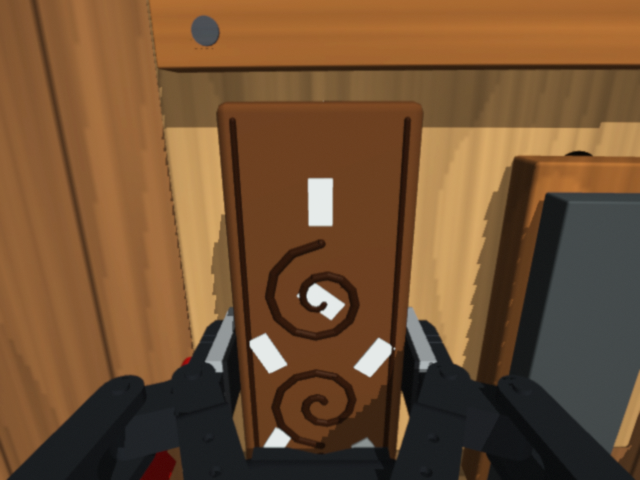

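View pics/s4.png

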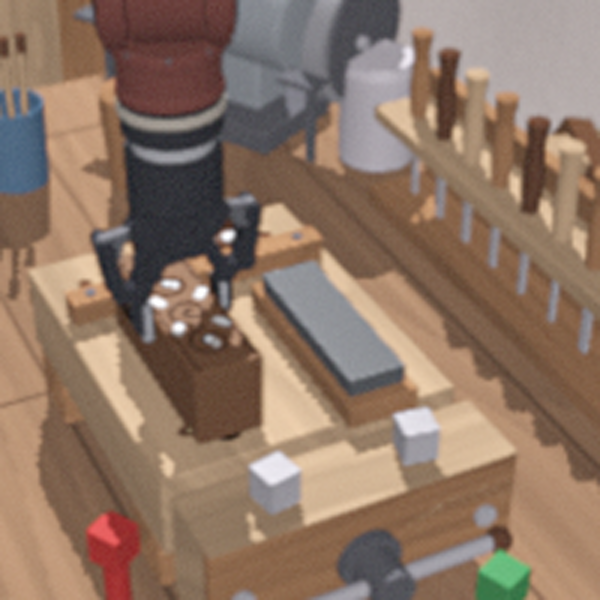

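```bash
python3 -m jog '{"slide": [[0.5,-0.1,0.02],[0.5,0,0.02],[0.2,0,0.02],[0,0,0]], "rotation": [[0,0,-0.008],[0,0,0],[0,0,0],[0,0,0]]}' 0
python3 - <<'E'
from h import *
s=read_state();print(s['tcp_pos'],s['eef_rot'][:,1],s['force'],s['moment'])
c=camera("wrist");print(legtop(c));save(c,"w5")
E
```

```text
time: 4.15
tcp_pos: [0.4719, -0.0342, 0.1877]
eef_rot: [[-0.008, 1.0, 0.002], [1.0, 0.008, -0.006], [-0.007, 0.002, -1.0]]
force: [-0.1, -2.4, 1.3]
grip_width: 0.057
[ 0.47193885 -0.03418191  0.18772935] [0.99996236 0.00841625 0.00210829] [-0.14436855 -2.40562861  1.32826825] [-0.32405175 -0.18601631 -0.16371743]
(((470.9727478027344, 15.02125358581543), (58.549808502197266, 73.31159973144531), 0.5568021535873413), array([[441.343   ,  51.390835],
       [442.05545 , -21.917305],
       [500.6025  , -21.348328],
       [499.89005 ,  51.959812]], dtype=float32))
```

View pics/w5.png

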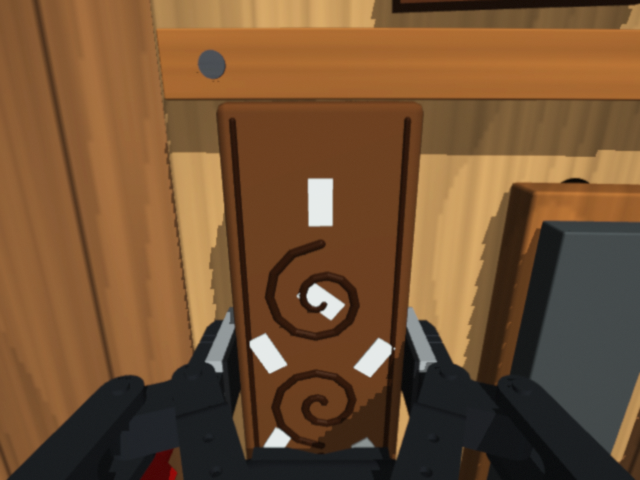

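```bash
python3 -m jog '{"slide": [[0.15,0,0.02],[0.15,0,0.02]], "rotation": [[0,0,0],[0,0,0]]}' 0;python3 -m jog '{"slide": [[0.15,0,0.02],[0.15,0,0]], "rotation": [[0,0,0],[0,0,0]]}' 0
python3 -c "
from h import *
s=read_state();print(s['tcp_pos'],s['eef_rot'][:,1],s['force'],s['moment'])
c=camera('wrist');print(legtop(c))"
```

```text
time: 4.45
tcp_pos: [0.4719, -0.0335, 0.188]
eef_rot: [[-0.007, 1.0, 0.002], [1.0, 0.007, -0.012], [-0.012, 0.002, -1.0]]
force: [-3.2, -12.9, 5.6]
grip_width: 0.057
time: 4.7
tcp_pos: [0.4719, -0.0333, 0.1885]
eef_rot: [[-0.005, 1.0, 0.001], [1.0, 0.005, -0.018], [-0.018, 0.001, -1.0]]
force: [-0.5, -10.2, 4.1]
grip_width: 0.0569
[ 0.47185231 -0.03328535  0.18854408] [0.99998465 0.00537712 0.00133395] [ -0.51026789 -10.19958996   4.09080415] [-1.8700027   0.31018005  0.17415976]
(((470.866943359375, 15.748130798339844), (58.70896911621094, 73.47992706298828), 0.24226360023021698), array([[441.3574  ,  52.363647],
       [441.66806 , -21.115623],
       [500.3765  , -20.867386],
       [500.06583 ,  52.611885]], dtype=float32))
```

```bash
python3 -m jog '{"slide": [[0,0,0],[0,0,0]], "rotation": [[0,0.012,0],[0,0.004,0]]}' 0;python3 -m jog '{"slide": [[0,0,0],[0,0,0],[0,0,0],[0,0,0]], "rotation": [[0,0,0],[0,0,0],[0,0,0],[0,0,0]]}' 1
python3 -c "
from h import *
s=read_state();print(s['tcp_pos'],s['eef_rot'][:,1],s['force'],s['moment'])
c=camera('wrist');print(legtop(c))"
```

```text
time: 5.0
tcp_pos: [0.4717, -0.0338, 0.1878]
eef_rot: [[-0.005, 1.0, 0.0], [1.0, 0.005, -0.003], [-0.003, 0.0, -1.0]]
force: [2.1, -3.7, 0.9]
grip_width: 0.0569
time: 5.5
tcp_pos: [0.4709, -0.0322, 0.1872]
eef_rot: [[-0.006, 1.0, -0.001], [1.0, 0.006, 0.0], [0.0, -0.001, -1.0]]
force: [0.3, 0.5, 0.3]
grip_width: 0.0855
[ 0.47094369 -0.03223354  0.18716444] [ 0.99998028  0.00613126 -0.0013585 ] [0.33418453 0.54879834 0.29702377] [ 0.02208194  0.04172079 -0.10096984]
(((470.34149169921875, 16.514345169067383), (58.600582122802734, 70.88304901123047), 0.5485588908195496), array([[440.70322 ,  51.673725],
       [441.38187 , -19.206076],
       [499.97977 , -18.645035],
       [499.30112 ,  52.234764]], dtype=float32))
```

```bash
python3 -m jog '{"slide": [[0,0,-5],[0,0,-4],[0,0,-3],[0,0,0]], "rotation": [[0,0,0],[0,0,0],[0,0,0],[0,0,0]]}' 1
python3 - <<'E'
from h import *
c=camera('wrist');print(legtop(c));save(c,"w6");
print(read_state()['tcp_pos'])
E
```

```text
time: 6.05
tcp_pos: [0.4705, -0.0318, 0.3098]
eef_rot: [[-0.006, 1.0, -0.003], [1.0, 0.006, 0.001], [0.001, -0.003, -1.0]]
force: [-0.4, -0.2, -0.8]
grip_width: 0.0854
(((470.6761779785156, -21.80791473388672), (58.17359161376953, 146.494140625), 0.4630923569202423), array([[440.99832 ,  51.201668],
       [442.18234 , -95.28768 ],
       [500.35403 , -94.8175  ],
       [499.17    ,  51.671852]], dtype=float32))
[ 0.470058   -0.03160943  0.30840114]
```

View pics/w6.png

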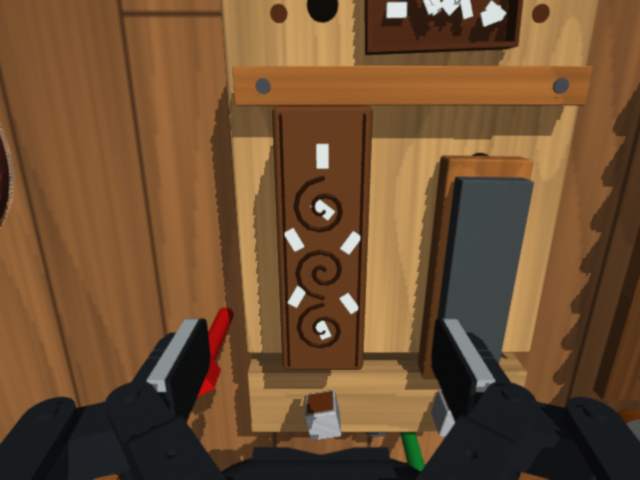

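```bash
python3 - <<'E'
from h import *
np.set_printoptions(precision=4,suppress=True)
c=camera('wrist');save(c,"w6c",(220,50,400,140),4.4);P=cloud(c)
for u in (245,255,290,320,350,400,500): 
    col=P[60:125,u]; m=np.abs(col[:,2]-.152)<.004; print(u,'stop y',col[m][:,1].min().round(4),np.c_[np.arange(98,116),P[98:116,u,1:]*1000][::1].round(0).astype(int).tolist() if u==320 else '')
print(-c["R"].T@c["t"])
E
```

```text
245 stop y 0.0516 
255 stop y 0.0516 
290 stop y 0.0517 
320 stop y 0.0525 [[98, 57, 153], [99, 56, 152], [100, 56, 153], [101, 55, 152], [102, 54, 153], [103, 54, 154], [104, 53, 152], [105, 52, 153], [106, 52, 138], [107, 52, 198], [108, 51, 200], [109, 50, 199], [110, 50, 200], [111, 49, 201], [112, 49, 201], [113, 48, 200], [114, 48, 200], [115, 47, 200]]
350 stop y 0.0526 
400 stop y 0.0528 
500 stop y 0.0534 
[0.4697 0.0536 0.4345]
```

View pics/w6c.png

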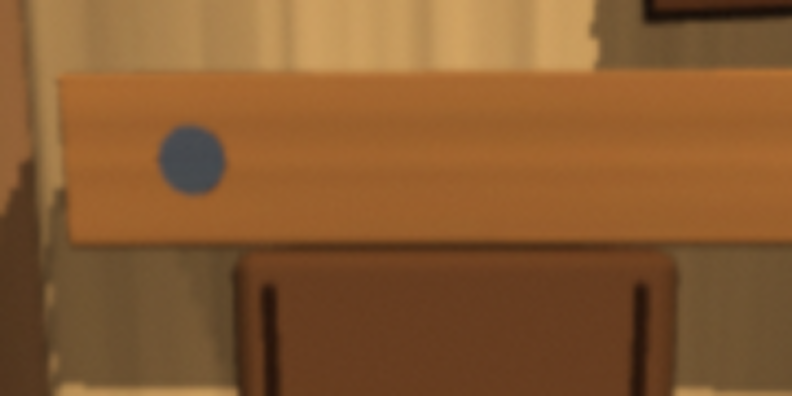

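Contact looks right, but I'll confirm with a gentle low push on the leg's rear end with the fingers closed.

```bash
python3 -m jog '{"slide": [[-5.9,0,0],[-5.9,0,0],[0,0,4],[0,0,0]], "rotation": [[0,0,0],[0,0,0],[0,0,0],[0,0,0]]}' 0; python3 -c "
from h import *
save(camera('wrist'),'w7');save(camera('side'),'s7',(240,130,440,330),3)"
```

```text
time: 6.65
tcp_pos: [0.4686, -0.1512, 0.2606]
eef_rot: [[-0.009, 1.0, -0.012], [1.0, 0.009, 0.006], [0.006, -0.012, -1.0]]
force: [-0.7, -0.2, -0.0]
grip_width: 0.0123
```

View pics/w7.png

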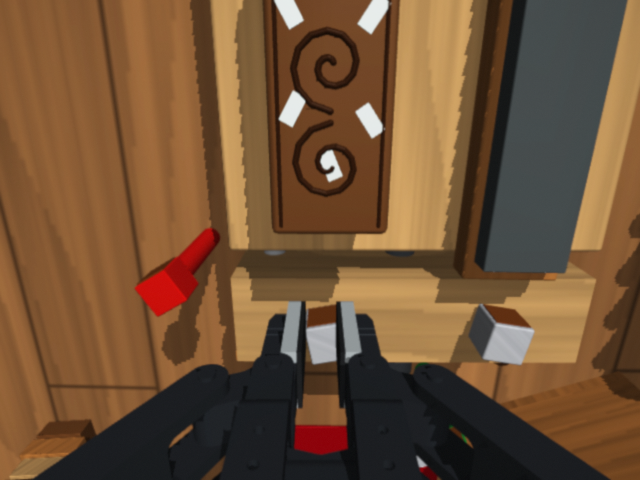

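View pics/s7.png

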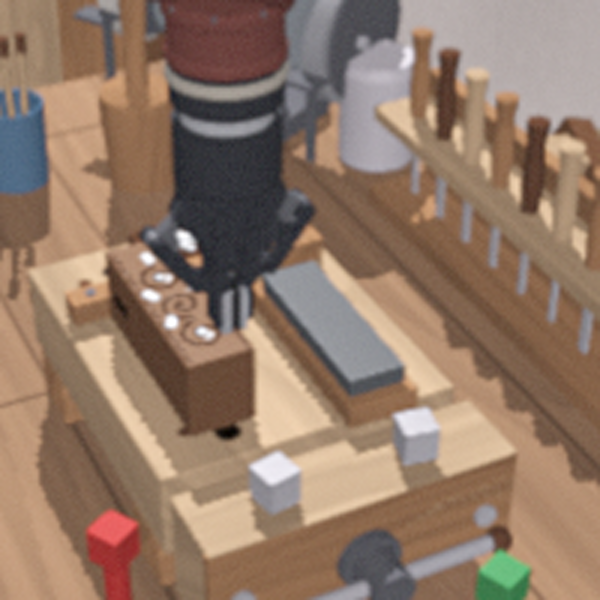

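```bash
python3 -m jog '{"slide": [[0,0.2,4.6],[0,0,4.4],[0,0,0.3]], "rotation": [[-0.012,-0.006,0],[0,0,0],[0,0,0]]}' 0; python3 -m jog '{"slide": [[0.5,0,0],[0.4,0,0],[0.2,0,0]], "rotation": [[0,0,0],[0,0,0],[0,0,0]]}' 0
```

```text
time: 7.12
tcp_pos: [0.4751, -0.1511, 0.1759]
eef_rot: [[-0.013, 1.0, 0.013], [1.0, 0.013, -0.008], [-0.008, 0.013, -1.0]]
force: [-0.3, 0.6, 0.2]
grip_width: 0.0001
time: 7.5
tcp_pos: [0.4773, -0.14, 0.1821]
eef_rot: [[-0.014, 1.0, 0.019], [1.0, 0.015, -0.012], [-0.012, 0.019, -1.0]]
force: [-0.0, -0.3, -0.4]
grip_width: 0.0001
```

```bash
python3 -m jog '{"slide": [[0,-0.5,1.0],[0,0,0]], "rotation": [[0.015,0.01,0.004],[0,0,0]]}' 0; python3 -m jog '{"slide": [[0,0,0]], "rotation": [[0,0,0]]}' 0
```

```text
time: 7.75
tcp_pos: [0.4744, -0.1414, 0.175]
eef_rot: [[-0.01, 1.0, 0.009], [1.0, 0.01, -0.005], [-0.005, 0.009, -1.0]]
force: [-0.7, -2.1, -1.2]
grip_width: 0.0002
time: 7.88
tcp_pos: [0.4743, -0.1417, 0.1749]
eef_rot: [[-0.01, 1.0, 0.009], [1.0, 0.01, -0.005], [-0.005, 0.009, -1.0]]
force: [-0.0, -0.5, 0.5]
grip_width: -0.0002
```

```bash
python3 -m jog '{"slide": [[0.1,-0.3,0.5],[0,0,0]], "rotation": [[0.008,0.004,0],[0,0,0]]}' 0; python3 -m jog '{"slide": [[0.2,0,0],[0.2,0,0]], "rotation": [[0,0,0],[0,0,0]]}' 0;python3 -m jog '{"slide": [[0.2,0,0],[0.2,0,0]], "rotation": [[0,0,0],[0,0,0]]}' 0
```

```text
time: 8.12
tcp_pos: [0.471, -0.1419, 0.1693]
eef_rot: [[-0.009, 1.0, -0.001], [1.0, 0.009, -0.003], [-0.003, -0.001, -1.0]]
force: [0.2, -0.1, 0.1]
grip_width: 0.0001
time: 8.38
tcp_pos: [0.4712, -0.1418, 0.1698]
eef_rot: [[-0.006, 1.0, -0.001], [1.0, 0.006, -0.011], [-0.011, -0.001, -1.0]]
force: [-0.9, -13.7, 1.8]
grip_width: 0.0002
time: 8.62
tcp_pos: [0.4712, -0.1419, 0.1705]
eef_rot: [[-0.003, 1.0, -0.001], [1.0, 0.003, -0.02], [-0.02, -0.001, -1.0]]
force: [-1.9, -13.2, 1.1]
grip_width: -0.0001
```

A 13 N push produced no motion, so the leg is seated. Backing off and moving up to look at the dog.

```bash
python3 -m jog '{"slide": [[-1.2,0,0],[-1,0,-4],[-1.5,0.3,-5],[0,0,-3],[0,0,0],[0,0,0]], "rotation": [[0,0.017,0],[0,0,0],[0,0,0],[0,0,0],[0,0,0],[0,0,0]]}' 1
python3 - <<'E'
from h import *
np.set_printoptions(precision=4,suppress=True)
c=camera("wrist"); P=cloud(c); save(c,"w8")
def rect(z,n,tol=.004):
    m=((np.abs(P[:,:,2]-z)<tol)*255).astype(np.uint8); m=cv2.morphologyEx(m,cv2.MORPH_OPEN,np.ones((3,3)))
    k,l,st,ce=cv2.connectedComponentsWithStats(m)
    for i in range(1,k):
        if st[i,4]<300: continue
        q=P[l==i]; r=cv2.minAreaRect((q[:,:2]*1000).astype(np.float32)); print(n,st[i],np.median(q[:,2]),r,(q.mean(0)*1000).round(1))
rect(.2,"leg"); rect(.16,"dog"); rect(.13,"jaw")
s=read_state(); print(s['tcp_pos'],s['eef_rot'])
E
```

```text
time: 9.38
tcp_pos: [0.4729, -0.1801, 0.2898]
eef_rot: [[-0.003, 1.0, -0.007], [1.0, 0.003, 0.009], [0.009, -0.007, -1.0]]
force: [-0.5, 0.0, -0.3]
grip_width: 0.0852
leg [  260     0   120   168 18756] 0.20040130293466857 ((471.21014404296875, -87.03079986572266), (58.44739532470703, 81.21688842773438), 0.3108654022216797) [471.3 -84.5 200.4]
dog [476   0  13  66 300] 0.16014021458669508 ((565.6812133789062, -54.41496276855469), (35.251930236816406, 1.3303300142288208), 88.71315002441406) [565.7 -54.8 160.1]
dog [ 300  263   45   43 1463] 0.16013304011145152 ((472.65618896484375, -216.92457580566406), (28.02611541748047, 29.413562774658203), 11.564727783203125) [ 472.8 -216.1  160. ]
dog [ 466  263   48   43 1500] 0.16017806774614066 ((592.6892700195312, -215.99139404296875), (28.959747314453125, 28.355504989624023), 80.15807342529297) [ 591.9 -215.1  160. ]
jaw [  213     0   249   201 27379] 0.1302994819406289 ((480.8682861328125, -96.39959716796875), (159.88427734375, 131.68780517578125), 0.06685454398393631) [488.8 -98.5 130.3]
jaw [ 544    0   72  201 6811] 0.1303505075573037 ((648.6621704101562, -95.38035583496094), (26.308879852294922, 131.44012451171875), 0.30628255009651184) [648.4 -91.3 130.3]
jaw [ 141  219   50   47 1371] 0.13206321835343404 ((350.96771240234375, -195.5922088623047), (29.59593963623047, 28.902116775512695), 31.277292251586914) [ 352.1 -194.7  131.8]
jaw [  230   225   342    85 23477] 0.13028270691221938 ((532.7190551757812, -217.17918395996094), (261.50408935546875, 71.40902709960938), 0.4806954562664032) [ 531.5 -213.6  130.3]
jaw [428 397  26  32 530] 0.13213296180479406 ((580.0625610351562, -357.28802490234375), (16.947235107421875, 29.43246078491211), 23.212644577026367) [ 579.2 -355.1  131.8]
[ 0.4728 -0.18    0.2898] [[-0.0035  1.     -0.0065]
 [ 1.      0.0035  0.0091]
 [ 0.0092 -0.0065 -0.9999]]
```

View pics/w8.png

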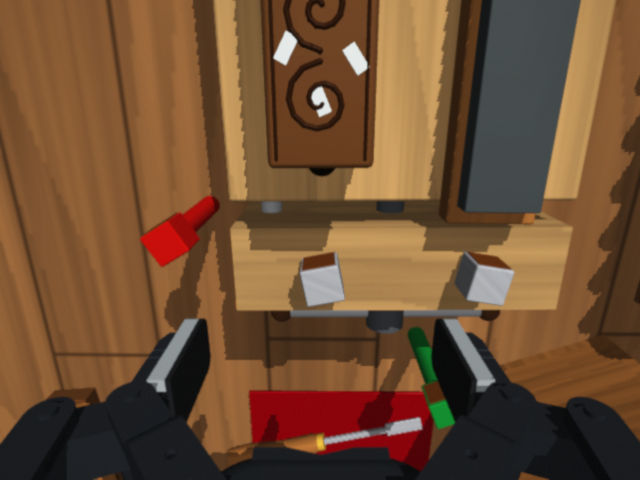

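```bash
python3 -m jog '{"slide": [[-3.6,0,2],[0,0,3],[0,0,2],[0,0,0],[0,0,0]], "rotation": [[0,0,-0.1],[0,0,-0.095],[0,0,0],[0,0,0],[0,0,0]]}' 0.8
python3 -c "
from h import *
s=read_state();print(s['tcp_pos'],s['eef_rot'])"
```

```text
time: 10.05
tcp_pos: [0.4707, -0.2144, 0.2128]
eef_rot: [[-0.205, 0.979, -0.011], [0.979, 0.205, 0.015], [0.017, -0.008, -1.0]]
force: [-0.2, 0.1, 0.4]
grip_width: 0.0684
[ 0.47069587 -0.2143531   0.21278056] [[-0.20457321  0.97878498 -0.01139114]
 [ 0.97870343  0.20473071  0.0149978 ]
 [ 0.01701174 -0.0080804  -0.99982264]]
```

```bash
python3 -m jog '{"slide": [[-0.3,0.15,1.5],[0,0,1.5],[0,0,0],[0,0,0]], "rotation": [[-0.008,-0.017,0.008],[0,0,0],[0,0,0],[0,0,0]]}' 0.8
python3 -c "
from h import *
s=read_state();print(s['tcp_pos'],s['eef_rot'])
save(camera('wrist'),'w9')"
```

```text
time: 10.55
tcp_pos: [0.4735, -0.217, 0.1845]
eef_rot: [[-0.197, 0.98, 0.002], [0.98, 0.197, -0.002], [-0.002, 0.002, -1.0]]
force: [-0.5, 1.2, -0.1]
grip_width: 0.0681
[ 0.47352499 -0.217039    0.18445504] [[-0.19727195  0.9803461   0.00230182]
 [ 0.98034673  0.19727582 -0.00159231]
 [-0.00201511  0.00194246 -0.99999608]]
```

View pics/w9.png

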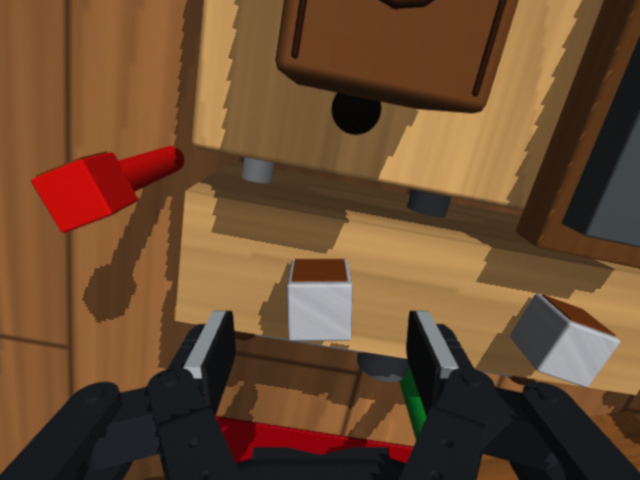

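The dog head sits square and centred between the fingers (288–351, centre 320). Descending.

```bash
python3 -m jog '{"slide": [[0,0,1.4],[0,0,1.4],[0,0,0],[0,0,0]], "rotation": [[0,0,0],[0,0,0],[0,0,0],[0,0,0]]}' 0.8
python3 -c "
from h import *
s=read_state();print(s['tcp_pos'],s['eef_rot'],s['force'])
c=camera('wrist');save(c,'w10')"
```

```text
time: 11.1
tcp_pos: [0.4736, -0.2171, 0.1544]
eef_rot: [[-0.197, 0.98, 0.002], [0.98, 0.197, -0.001], [-0.002, 0.002, -1.0]]
force: [0.5, -0.2, -0.2]
grip_width: 0.0683
[ 0.47356323 -0.2170734   0.15444873] [[-0.19730676  0.98033955  0.00209984]
 [ 0.9803403   0.19730975 -0.00132355]
 [-0.00171185  0.00179741 -0.99999692]] [ 0.52639402 -0.17136991 -0.15907163]
```

View pics/w10.png

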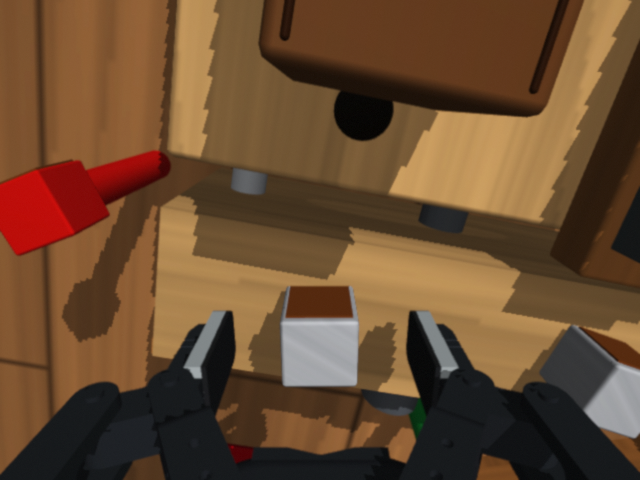

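```bash
python3 -m jog '{"slide": [[0,0,0],[0,0,0],[0,0,0],[0,0,0],[0,0,0],[0,0,0]], "rotation": [[0,0,0],[0,0,0],[0,0,0],[0,0,0],[0,0,0],[0,0,0]]}' 0
python3 -c "
from h import *
s=read_state();print(s['tcp_pos'],s['eef_rot'],s['force'],s['moment'])
c=camera('wrist');save(c,'w11')"
```

```text
time: 11.9
tcp_pos: [0.4738, -0.2173, 0.1553]
eef_rot: [[-0.197, 0.98, 0.003], [0.98, 0.197, -0.002], [-0.003, 0.002, -1.0]]
force: [-0.7, -0.4, 0.2]
grip_width: 0.0269
[ 0.47384912 -0.21733377  0.15534121] [[-0.19725801  0.98034728  0.00291446]
 [ 0.98034816  0.19726433 -0.00206717]
 [-0.00260146  0.00244942 -0.99999362]] [-0.74577651 -0.40028686  0.20510769] [ 0.09645361  0.08561998 -0.01987839]
```

View pics/w11.png

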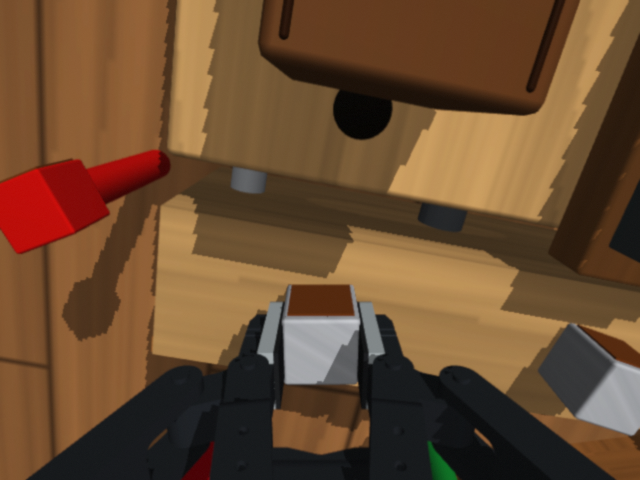

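```bash
python3 -m jog '{"slide": [[0,0,0],[0,0,0],[0,0,0],[0,0,0]], "rotation": [[0.002,0.002,0.06],[0,0,0.06],[0,0,0.06],[0,0,0]]}' 0
python3 -c "
from h import *
s=read_state();print(s['tcp_pos'],s['eef_rot'],s['force'],s['moment'])"
```

```text
time: 12.45
tcp_pos: [0.4739, -0.2169, 0.1554]
eef_rot: [[-0.014, 1.0, 0.001], [1.0, 0.014, 0.0], [0.0, 0.001, -1.0]]
force: [-1.5, -0.6, -0.8]
grip_width: 0.0266
[ 0.47389491 -0.21687559  0.15536742] [[-1.42843580e-02  9.99897759e-01  6.55266276e-04]
 [ 9.99897877e-01  1.42840659e-02  4.48258526e-04]
 [ 4.38852829e-04  6.61602443e-04 -9.99999685e-01]] [-1.47904227 -0.6357114  -0.75105778] [-0.09312167  0.06210165 -0.03773858]
```

```bash
python3 -m jog '{"slide": [[0,0,-0.4],[0,0,-0.4],[0,0,0]], "rotation": [[0,0,0.006],[0,0,0],[0,0,0]]}' 0
python3 -c "
from h import *
s=read_state();print(s['tcp_pos'],s['eef_rot'],s['force'],s['moment'])"
```

```text
time: 12.82
tcp_pos: [0.4736, -0.2168, 0.1628]
eef_rot: [[-0.01, 1.0, -0.001], [1.0, 0.01, 0.001], [0.001, -0.0, -1.0]]
force: [1.8, -0.0, -4.0]
grip_width: 0.027
[ 0.47355434 -0.21683047  0.16280064] [[-1.02030240e-02  9.99947819e-01 -5.07774022e-04]
 [ 9.99947450e-01  1.02035244e-02  9.92781100e-04]
 [ 9.97910381e-04 -4.97617969e-04 -9.99999378e-01]] [ 1.82274967 -0.03791334 -3.9957907 ] [-0.27710819 -0.19022842 -0.04430019]
```

```bash
python3 -m jog '{"slide": [[0,0,-0.4],[0,0,-0.4],[0,0,-0.4],[0,0,0]], "rotation": [[0,-0.001,0.001],[0,0,0],[0,0,0],[0,0,0]]}' 0
python3 -c "
from h import *
s=read_state();print(s['tcp_pos'],s['eef_rot'],s['force'],s['moment'])"
```

```text
time: 13.32
tcp_pos: [0.4735, -0.2168, 0.1756]
eef_rot: [[-0.01, 1.0, -0.001], [1.0, 0.01, 0.0], [0.0, -0.001, -1.0]]
force: [0.6, -1.2, -3.8]
grip_width: 0.0268
[ 0.47353974 -0.2168129   0.175582  ] [[-9.55999143e-03  9.99954152e-01 -5.49019727e-04]
 [ 9.99954298e-01  9.56003783e-03  8.19388504e-05]
 [ 8.71837430e-05 -5.48211301e-04 -9.99999846e-01]] [ 0.61407546 -1.20870337 -3.84718466] [-0.19698138 -0.14444959 -0.01554534]
```

```bash
python3 -m jog '{"slide": [[0,0,-0.4],[0,0,-0.4],[0,0,-0.2],[0,0,0]], "rotation": [[0,0,0.001],[0,0,0],[0,0,0],[0,0,0]]}' 0
python3 - <<'E'
from h import *
s=read_state();print(s['tcp_pos'],s['eef_rot'],s['force'],s['moment'])
c=camera('wrist');save(c,'w12');d=camera('side');save(d,'s12',(240,130,440,330),3);P=cloud(c)
m=(np.abs(P[:,:,2]-.19)<.006); m[:200]=0; m[:,:285]=0; m[:,356:]=0
q=P[m]; print(len(q),np.median(q[:,2]),cv2.minAreaRect((q[:,:2]*1000).astype(np.float32)))
L=P[20:60,330:450,2]; print("leg z",np.median(L))
E
```

```text
time: 13.82
tcp_pos: [0.4735, -0.2168, 0.1863]
eef_rot: [[-0.009, 1.0, -0.001], [1.0, 0.009, 0.0], [0.0, -0.001, -1.0]]
force: [0.5, -0.8, -3.9]
grip_width: 0.0272
[ 0.4735342  -0.21676477  0.1862732 ] [[-8.58630222e-03  9.99962942e-01 -6.24431434e-04]
 [ 9.99963130e-01  8.58637602e-03  1.15603043e-04]
 [ 1.20960362e-04 -6.23415809e-04 -9.99999798e-01]] [ 0.46771829 -0.77899542 -3.91205197] [-0.17024453 -0.10930849  0.02628816]
5425 0.19110833158818835 ((472.69891357421875, -216.4361114501953), (26.32668685913086, 30.565153121948242), 1.1359516382217407)
leg z 0.20013078074491758
```

View pics/w12.png

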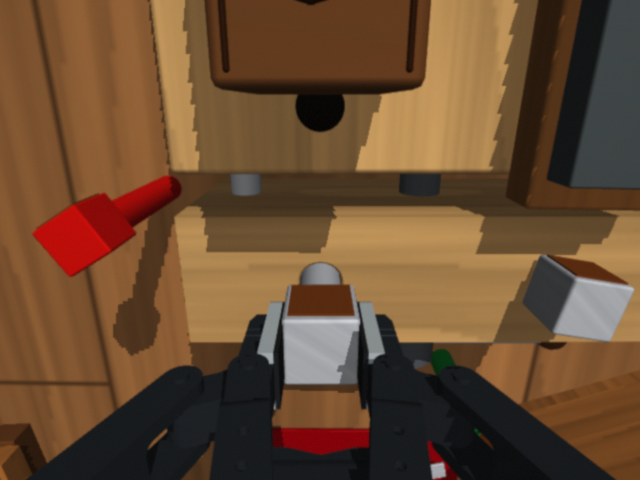

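View pics/s12.png

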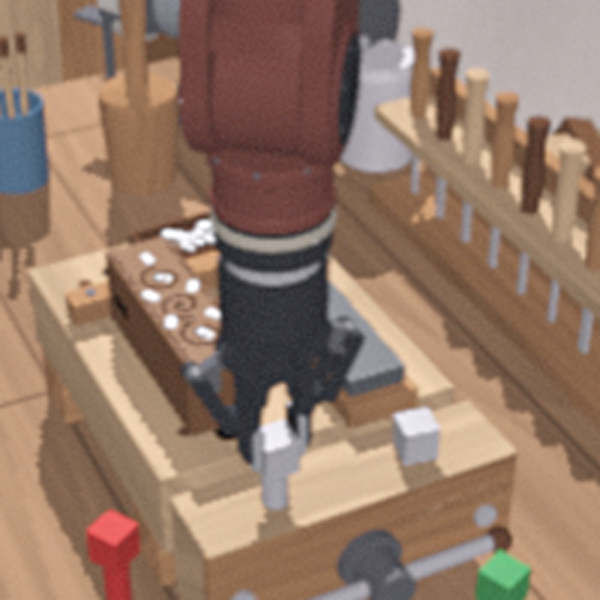

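```bash
python3 -m jog '{"slide": [[0,0,-0.1],[0,0,0],[0,0,0],[0,0,0]], "rotation": [[0,0,0],[0,0,0],[0,0,0],[0,0,0]]}' 0
python3 - <<'E'
from h import *
s=read_state();print(s['tcp_pos'],s['eef_rot'],s['force'],s['moment'])
c=camera('wrist');P=cloud(c);v,u=345,320
print("dog top",np.median(P[330:375,300:345,2]),"leg",np.median(P[20:60,240:400,2]))
for n,us,z,lo,hi in (("leg rear",(235,400),.2,60,110),("leather",(292,348),.192,295,340)):
    g=cv2.cvtColor(c['frame'],cv2.COLOR_RGB2GRAY).astype(float)
    pts=[]
    for u in range(us[0],us[1],3):
        if n=="leather": r=lo+np.argmax(np.diff(g[lo:hi,u]))
        else:
            zz=P[lo:hi,u,2]; r=lo+np.where(zz>.19)[0].max()
        pts.append([u,r])
    W=onz(c,pts,z); f=np.polyfit(W[:,0],W[:,1],1); print(n,f[0],np.interp(.472,W[:,0],W[:,1]))
E
```

```text
time: 14.42
tcp_pos: [0.4735, -0.2168, 0.187]
eef_rot: [[-0.008, 1.0, -0.001], [1.0, 0.008, 0.0], [0.0, -0.001, -1.0]]
force: [-0.4, -0.9, -4.6]
grip_width: 0.027
[ 0.47348134 -0.21677975  0.18697221] [[-8.45154798e-03  9.99963983e-01 -7.77155771e-04]
 [ 9.99964257e-01  8.45172773e-03  2.28291029e-04]
 [ 2.34851116e-04 -7.75198581e-04 -9.99999672e-01]] [-0.37696251 -0.91941899 -4.604279  ] [-0.28390526 -0.14824835  0.00701201]
dog top 0.19195857847621406 leg 0.20034322364200485
leg rear 0.000790222835705127 -0.12818631672193517
leather 0.007847634353763832 -0.20118493589864042
```

```bash
python3 - <<'E'
from h import *
c=camera('wrist');P=cloud(c)
print(legtop(c,v1=120)[0])
# side edges of leg top and slab rear edge, jaw front edge slopes
for nm,z,lo,hi in(("leg sides",.2,0,75),):
    L=[];R=[]
    for v in range(lo,hi,2):
        us=np.where(np.abs(P[v,:,2]-z)<.006)[0]; L.append(P[v,us.min()]);R.append(P[v,us.max()])
    for a in(L,R): a=np.array(a); print(nm,-np.polyfit(a[:,1],a[:,0],1)[0])
pts=[]
for u in range(215,420,3):
    zz=P[60:120,u,2]; r=60+np.where(np.abs(zz-.2)<.004)[0].max(); pts.append(P[r,u])
pts=np.array(pts);print("rear",np.polyfit(pts[10:-10,0],pts[10:-10,1],1))
d=camera('scene');Q=cloud(d);m=(np.abs(Q[:,:,2]-.2)<.006)&(np.abs(Q[:,:,0]-.47)<.05)&(Q[:,:,1]<.07)&(Q[:,:,1]>-.15)
q=Q[m];print("scene leg",len(q),cv2.minAreaRect((q[:,:2]*1000).astype(np.float32)),(q.mean(0)))
save(d,"sc13",(180,160,400,320),3.6); print(read_state()['time'])
E
```

```text
((471.4580078125, -117.20562744140625), (58.44438934326172, 21.401718139648438), 0.44343864917755127)
leg sides -0.005639974472246316
leg sides 0.019288032641340856
rear [ 0.00656531 -0.13094775]
scene leg 1324 ((472.08819580078125, -40.692848205566406), (179.9473114013672, 62.214359283447266), 89.54631805419922) [ 0.47443961 -0.039055    0.20005969]
14.575
```

View pics/sc13.png

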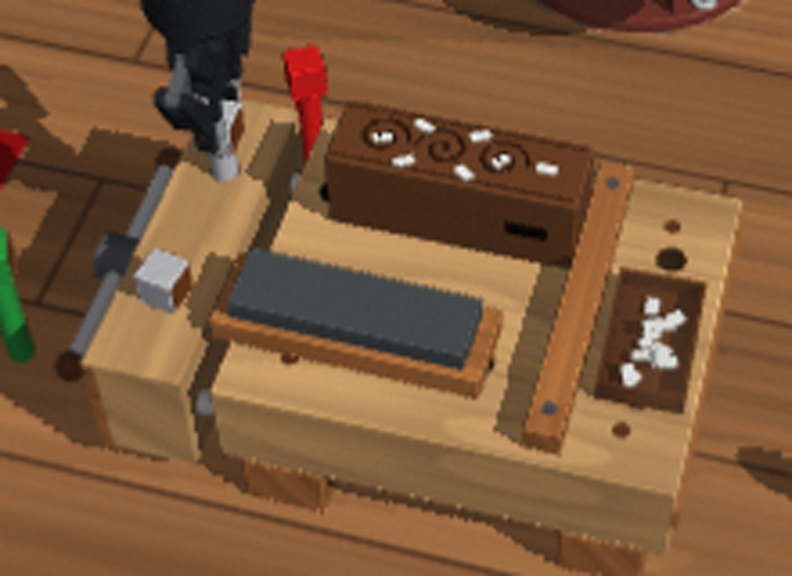

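The leg sits against the stop at about 0.007 rad, square to the bench at about 0.0085. The dog is held up, and the stone, tray and far dog are untouched. Handing in.

```bash
python3 -c "
from bench import *
print(sign_off())"
```

```text
the job is handed in; nothing more can be done
None
```

The leg is against the planing stop and the near-lane dog is held up in the gripper, ready for you to wind up the vice. I handed the job in at 14.6 s.

**Leg:** I gripped it across its width and slid it along the bench, squaring it on the way. A 13 N push low on its rear end then did not move it, so it is seated. Its yaw measured 0.005–0.008 rad, against about 0.0085 for the bench. During the first contact push the gripper pitched about 0.02 rad; I levelled it before letting go. Afterwards the leg top read 200 mm, so it lies flat on the bench.

**Dog:** I gripped it on its side faces, turned it square (tool yaw 0.0085 rad, leather edge 0.008 rad), and drew it straight up about 32 mm. Lateral force stayed under 2 N and the vertical load was about 4 N, so there was no sign of binding. Its top is at 192.0 mm and the leg's at 200.0–200.3 mm, so it stands about 8 mm below.

**Checks that disagreed:** Three readings did not match the rest:
- One crude fit of the leg's rear edge gave a slope of 0.001 instead of about 0.007.
- The fits of the leg's side edges in the last wrist view scattered, at -0.006 and 0.019.
- The scene camera put the leg about 3 mm nearer the vice than the wrist camera did.

I relied on the rectangle fits (0.008 rad in both views) and the push test. The last pictures show the other dog still down and the stone and tray where they were.

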